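# Shim the rocking centrifuge

### The arm

A 6-joint arm with a two-finger parallel gripper is mounted at the origin on the work surface. World frame = base frame: x ahead of the robot, y to its left, z up, the work surface at z = 0. Lengths are in m, angles in rad, forces in N, time in s.
With the tool pointing down it reaches from about 0.25 to 0.775 m from the base axis. Payload 4 kg.
Tool frame: the origin (TCP) lies between the finger pads; the fingertips stand 14 mm ahead of it and the grasp point (between the pads) lies 5 mm behind it (robot.tips_ahead is the distance from the TCP to the fingertips, in m); z points along the fingers, y is the direction in which the jaws open and shut (so a half turn about z gives the same grasp; the last joint's range is limited). The gripper opens to 94 mm and grips with 3 to 60 N. Pads are 16 mm wide; open, the fingers measure 119 mm over their backs; the gripper's body (75 mm by 177 mm) begins 78 mm behind the grasp point.
Start: joints at [1.137, 0.087, 1.371, -0, 1.684, -0.103], TCP at [0.179, 0.52, 0.22] pointing down, gripper open.
Joint ranges: [-3.1, 3.1], [-0.76, 2.03], [0.27, 2.55], [-1.08, 4.22], [0.17, 2.65], [-2.57, 2.57]. Speed limits (rad/s): [2.79, 2.79, 3.14, 3.14, 3.14, 3.14].

### API

Orientations are given as [roll, pitch, yaw] about the fixed x, y, z axes, in that order (R = Rz(yaw) Ry(pitch) Rx(roll)).
In Python, from bench import robot, optics, job gives the robot as it stands.
- The arm moves only by the tool apply_moves, never from a script. Its argument "moves" is a list of rows, each a list of 3 entries, a list of its own where there are three numbers: the shift along the tool's x, y, z in cm, then the turn, a rotation vector about the tool's x, y, z in rad, then the opening, from 0 (shut) to 1 (fully open). In form: [[[tx, ty, tz], [rx, ry, rz], grip], ...]. A call has exactly 10 rows; each row is the pose to reach, as a shift and turn from the pose commanded when the call began, along the tool's axes at that moment; what a row does not reach only later rows make up. A row lasts 1/12 s, in which the tool goes at most 41.7 mm and 7.16 degrees, less where a joint would pass 70% of its speed; a pose out of reach is approached as far as the arm can. A call with a gripper value outside its range is refused whole. The fingers move at their own pace and stop on an object; the grip force is fixed at half the most. Time passes only in rows, so rows that repeat a pose let the fingers close, or fill a call up. It gives the time, the measured TCP pose, the force and the opening at its end, in the units of the state.
- robot.get_obs(): the state, without advancing time (a new reading comes with each control period).
- optics.snapshot(name): name is "scene" or "top"; returns the picture (400x640x3 uint8, red, green, blue); there is no depth.
- optics.get_calibration(name): a dict with "fx", "fy", "cx", "cy" (pixels), "k1" (the pictures are not rectified: a ray, as slopes to the right and down, at radius r is drawn at 1 + k1 r^2 times it, then the intrinsics apply), "rvec" (rotation vector, rad) and "tvec" (3), from world to camera coordinates, as OpenCV has them. Camera axes: x right, y down, z forward; pixel columns grow to the right and rows downward; lengths in m; the calibration is good to about 2 mm. A picture is of the moment at which its call begins. get_calibration takes no time and is no camera call.
- job.close_job(): hands the job in, once; it reports no verdict.
The state is a dict: "time": time; "joint_positions": joint angles; "qvel": joint speeds; "joint_torque": joint torques, N m; "tool_pos": TCP position; "ee_rot": TCP orientation; "wrist_force": force on the tool from outside, world axes, zero at the start; "wrist_torque": the same for the moment, N m; "width": finger opening in m.
Only numpy, scipy, OpenCV 4.12 (cv2) and the standard library are available. Lean on these libraries where they do the work, as an engineer would, in place of code of your own. Each camera call takes 0.05 s, during which the arm holds its last target.

### The job

One of the centrifuge's two front feet does not reach the bench. Find that foot by feel, slide the steel levelling wedge nose first and flat along the bench under it until it just drags tight, without forcing it or knocking the machine, then let go and leave it there. Leave the other things on the bench where they are.

Things in the scene. Friction and masses are not known exactly. Their poses are not given: they have to be found in the camera images.
- centrifuge: Fixed benchtop centrifuge, cream casing 280 x 250 mm in plan, 210 mm high over the lid. Origin on the bench below; x axis from the front (control panel) to the back, z up. Front wall at x = -135 mm, 42 to 108 mm up; above it the control console overhangs to x = -168 mm, 108 to 168 mm up; below 42 mm it is open. Front feet at x = -117, y = +85 and -85 mm.
- table: The white bench, its top at height 0.
- foot_l (a point): Front foot at y = +85 mm in the centrifuge's frame: a black rubber disc 28 mm across, 15 mm thick, on a steel stud. This point is on its axis at the casing's underside, 42 mm above the bench, at whatever height the disc is set. Outer rim 4 mm inside the front wall. Either front foot may be the one off the bench, by 3.5 to 6.5 mm; the other stands on it. Disc and machine are firm and do not move.
- foot_r (a point): The other front foot, at y = -85 mm in the centrifuge's frame, of the same kind.
- wedge: Levelling wedge of blackened steel, 60 mm long, 20 mm wide, 95 to 170 g, lying flat. Origin at the middle of its underside; x axis towards its thin nose (30 mm ahead of the origin), z up. The top rises evenly from 2 mm at the nose to 8.5 mm at 36 mm behind the nose (0.18 mm per mm); behind this stands the grip.
- wedge_grip (a point): Centre of the wedge's grip: an upright block 24 mm long (along the wedge), 20 mm wide (across it, the way to pinch it) and 36 mm high, 48 mm behind the nose and 18 mm behind the wedge's origin; this point is 18 mm above the wedge's underside.
- wedge_nose (a point): Middle of the wedge's nose edge, 1 mm above its underside.
- specimen_jar: Bystander: small clear jar with a white lid, 48 mm across, 55 mm high.
- swab_tin: Bystander: steel tin, 84 mm across, 85 mm high.
- spray_bottle: Bystander: clear bottle, 72 mm across, 150 mm high.
- screwdriver: Bystander: screwdriver 170 mm long, lying.
- reagent_carton: Bystander: cardboard carton 75 x 110 x 70 mm.
- label_roll_box: Bystander: white box 60 x 60 x 50 mm.
- tube_rack: Bystander: white rack of capped tubes, 55 x 190 mm, 86 mm high.
Things that resemble listed ones, but are neither listed nor needed, are in the scene too. There is more than one size of the wedge; the one meant has the size given above.

How it is judged:
By the outcome, as a careful person would: the job done as asked, in the order asked, and still so for the second after the job is handed in, with the robot touching nothing.
It also fails if it takes over 48 s, if anything falls off the work surface, if the arm or the gripper's body presses on something with over 40 N, if the wrist force passes 120 N, or if a joint passes its speed limit or range.

## Working session

There is one attempt and no reset: what is moved stays moved. The work goes in short steps, Python scripts to look and compute and a tool call to move; the robot and the scene stay as the last step left them, time stands still between calls to the robot, and variables do not carry over. Pictures are saved under pics/ and viewed, and the job is handed in when it is done.

Besides the shell and the picture viewer there is one more tool, called as name(argument=value, ...) on one line, values as JSON. apply_moves: Moves the arm, as the interface text tells. Its arguments: {"type":"object","properties":{"moves":{"type":"array"}},"required":["moves"]}

```bash
ls; mkdir -p pics
python3 - <<'E'
from bench import robot, optics, job
import cv2,numpy as np
for n in("scene","top"):
    im=optics.snapshot(n); cv2.imwrite(f"pics/{n}0.png",im[:,:,::-1]); print(n,optics.get_calibration(n))
print(robot.get_obs())
E
```

```text
pics
scene {'fx': 401.23091696944175, 'fy': 401.23091696944175, 'cx': 311.0093306492238, 'cy': 197.7681518872906, 'k1': -0.053056067876326087, 'rvec': array([ 2.10099292,  0.91725495, -0.40377529]), 'tvec': array([-0.33438385, -0.24749941,  1.35071427])}
top {'fx': 392.72179281098414, 'fy': 392.72179281098414, 'cx': 320.79533639065914, 'cy': 204.07935604841236, 'k1': -0.03866771162909063, 'rvec': array([ 2.21994102, -2.18888542,  0.0886668 ]), 'tvec': array([-0.09593743,  0.58159438,  0.9867839 ])}
{'time': 0.1, 'joint_positions': array([ 1.13691164e+00,  8.78965001e-02,  1.37209088e+00, -2.65852877e-05,
        1.68356819e+00, -1.03112971e-01]), 'qvel': array([-3.77241688e-04, -2.33907788e-03, -2.06037724e-03, -7.29595753e-05,
        1.44032395e-03,  3.47108810e-04]), 'joint_torque': array([ 1.81111111e-03, -3.41252339e+01, -3.03301585e+01,  7.18577136e-02,
        3.04229278e-02, -8.74097645e-05]), 'tool_pos': array([0.17845279, 0.51976463, 0.21841896]), 'ee_rot': array([-3.13963744e+00, -1.75762105e-04,  2.81081780e+00]), 'wrist_force': array([-0.48553373,  0.34043333,  0.36253979]), 'wrist_torque': array([-0.01466562, -0.02328115,  0.00982977]), 'width': 0.09386649395816261}
```

View pics/scene0.png

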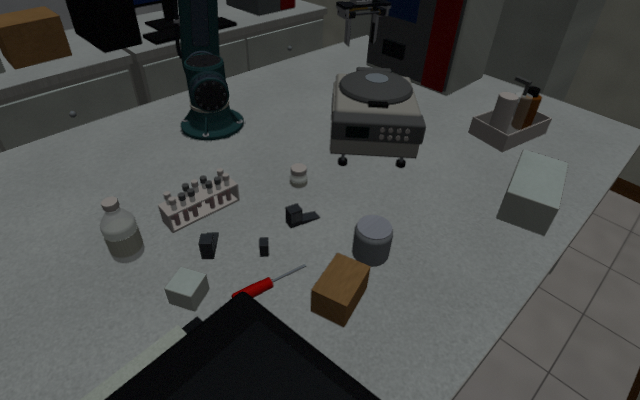

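View pics/top0.png

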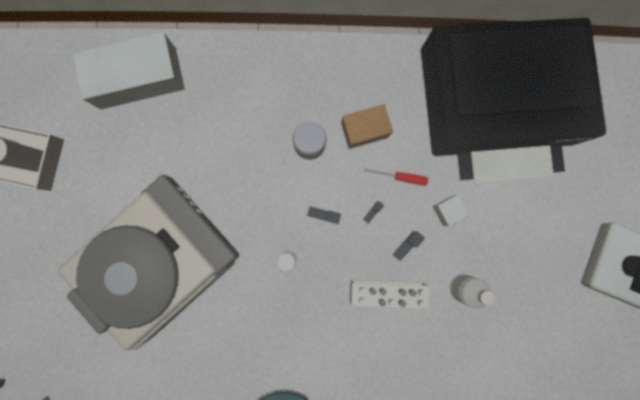

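```bash
cat > h.py <<'E'
import cv2,numpy as np
from bench import robot, optics, job
from scipy.spatial.transform import Rotation as Ro
def cal(n):
    c=optics.get_calibration(n); K=np.array([[c['fx'],0,c['cx']],[0,c['fy'],c['cy']],[0,0,1]]); D=np.array([c['k1'],0,0,0,0.])
    return K,D,cv2.Rodrigues(np.array(c['rvec']))[0],np.array(c['tvec']),np.array(c['rvec'])
def ray(n,px):
    K,D,R,t,_=cal(n); u=cv2.undistortPoints(np.array(px,float).reshape(-1,1,2),K,D).reshape(-1,2)
    return -R.T@t, np.c_[u,np.ones(len(u))]@R
def plane(n,px,z):
    o,d=ray(n,px); return o+d*((z-o[2])/d[:,2])[:,None]
def proj(n,P):
    K,D,R,t,r=cal(n); return cv2.projectPoints(np.array(P,float).reshape(-1,1,3),r,t,K,D)[0].reshape(-1,2)
def crop(im,x0,y0,x1,y1,s,f,g=1.0):
    c=cv2.resize(im[y0:y1,x0:x1,::-1],None,fx=s,fy=s,interpolation=cv2.INTER_CUBIC)
    cv2.imwrite(f,np.clip(c*float(g),0,255).astype(np.uint8))
E
python3 - <<'E'
from h import *
s=cv2.imread('pics/scene0.png')[:,:,::-1];t=cv2.imread('pics/top0.png')[:,:,::-1]
crop(s,190,190,340,270,5,'pics/cs.png',2)
crop(t,295,190,435,270,5,'pics/ct.png',2)
crop(s,320,60,430,170,5,'pics/cc.png',2)
crop(t,50,165,250,355,3,'pics/cct.png',2)
print(plane('top',[[324,214],[373,212],[409,245],[282,395]],0))
E
```

```text
[[ 0.55818058 -0.09682652  0.        ]
 [ 0.56519301 -0.22467069  0.        ]
 [ 0.48042903 -0.3195951   0.        ]
 [ 0.09469442  0.00429095  0.        ]]
```

View pics/cs.png

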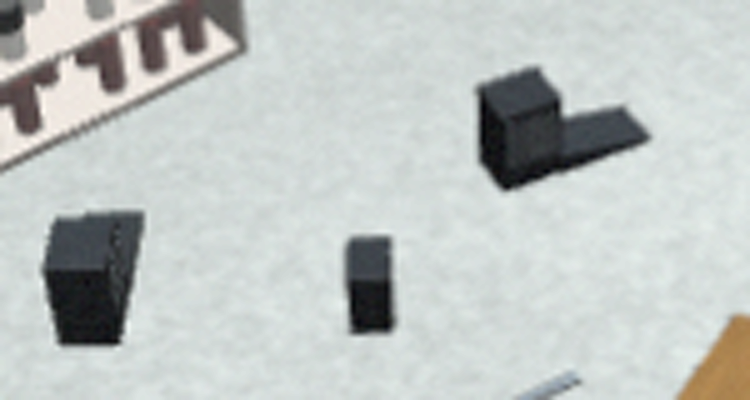

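View pics/ct.png

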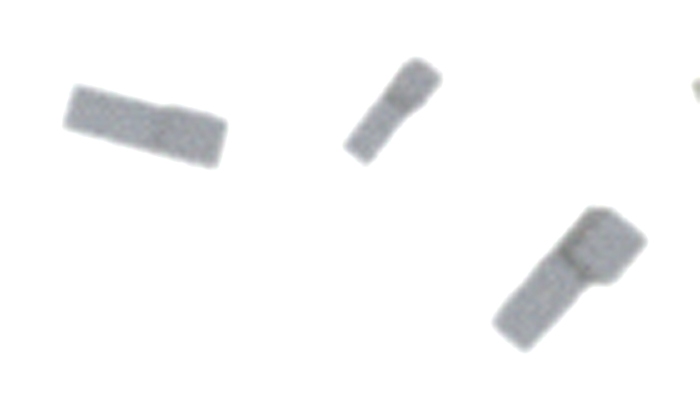

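View pics/cc.png

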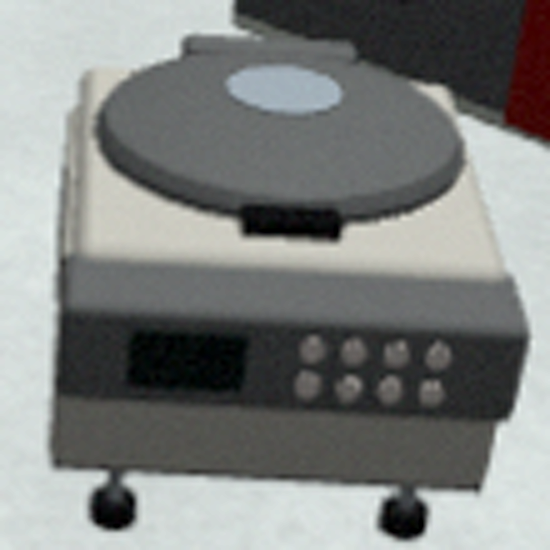

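View pics/cct.png

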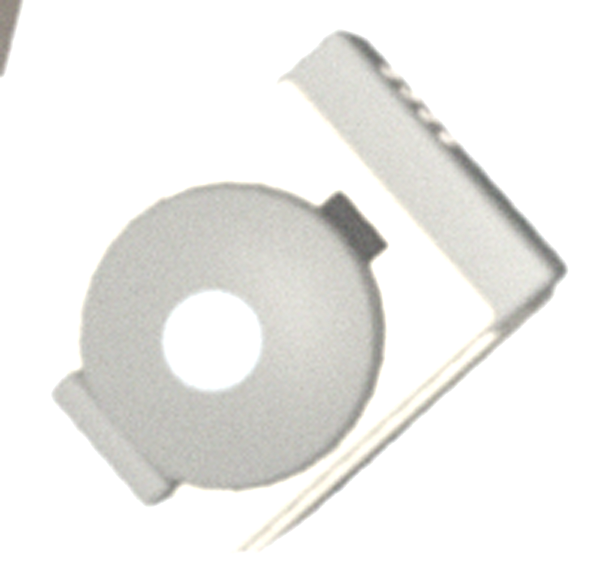

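Run:
```python
from h import *
S=lambda L:np.array(L)/5+[190,190]-0.4
T=lambda L:np.array(L)/5+[295,190]-0.4
def h(bot,top):
    b=plane('scene',S([bot]),0)[0]; o,d=ray('scene',S([top]))
    d=d[0]; v=(b-o)[:2]; s=v@d[:2]/(d[:2]@d[:2]); return b,(o+s*d)[2]
print('A',h([507,188],[503,118]));print('B',h([350,332],[348,270]),h([393,330],[392,280]));print('C',h([62,343],[48,270]),h([120,343],[110,270]))
n=plane('scene',S([[623,107],[650,137]]),0.002);print('A nose scene',n,np.linalg.norm(n[0]-n[1]))
for nm,L in dict(A=[[74,86],[66,127]],B=[[344,148],[367,164]],C=[[493,321],[525,351]]).items():
    n=plane('top',T(L),0.001);print(nm,'nose top',n,n.mean(0),np.linalg.norm(n[0]-n[1]))
for nm,L,z in (('A',[[226,122],[216,167]],.036),('A50',[[226,122],[216,167]],.027),('B',[[418,58],[441,77]],.027),('C',[[598,208],[646,240]],.05),('C36',[[606,208],[646,240]],.036)):
    n=plane('top',T(L),z);print(nm,'back top',n.mean(0),np.linalg.norm(n[0]-n[1]))
g=plane('scene',S([[478,90],[540,70],[562,97],[503,118]]),.036);print(g,[np.linalg.norm(g[i]-g[i-1]) for i in range(4)])
print(h([62,343],[48,270])[0]-h([120,343],[110,270])[0])
```

```text
A (array([ 0.55501668, -0.13180994,  0.        ]), np.float64(0.0455562035486492))
B (array([ 0.57807392, -0.2457925 ,  0.        ]), np.float64(0.03971610262490288)) (array([ 0.59007334, -0.23073059,  0.        ]), np.float64(0.03228076120873258))
C (array([ 0.49734195, -0.34517169,  0.        ]), np.float64(0.04631652901502725)) (array([ 0.51462568, -0.32595198,  0.        ]), np.float64(0.046116038638351564))
A nose scene [[ 0.55138346 -0.050346    0.002     ]
 [ 0.57676306 -0.05598867  0.002     ]] 0.025999305300651598
A nose top [[ 0.57630885 -0.05862722  0.001     ]
 [ 0.5549595  -0.05479878  0.001     ]] [ 0.56563417 -0.056713    0.001     ] 0.021689892300123755
B nose top [[ 0.54605745 -0.19953259  0.001     ]
 [ 0.53789746 -0.21161084  0.001     ]] [ 0.54197746 -0.20557172  0.001     ] 0.014576330292844147
C nose top [[ 0.45725134 -0.27797936  0.001     ]
 [ 0.44189552 -0.29480568  0.001     ]] [ 0.44957343 -0.28639252  0.001     ] 0.022779958366218538
A back top [ 0.54629607 -0.13294767  0.036     ] 0.023130200443977633
A50 back top [ 0.54647972 -0.13357908  0.027     ] 0.02334177768667582
B back top [ 0.58709382 -0.23946221  0.027     ] 0.015174113480635923
C back top [ 0.50918497 -0.33210571  0.05      ] 0.028742324364560427
C36 back top [ 0.50896314 -0.33801529  0.036     ] 0.02585711494310505
[[ 0.52243437 -0.12151033  0.036     ]
 [ 0.53139304 -0.08907022  0.036     ]
 [ 0.55353291 -0.0946496   0.036     ]
 [ 0.54593603 -0.12593202  0.036     ]] [np.float64(0.023913997892546578), np.float64(0.03365439677111526), np.float64(0.022832068063110618), np.float64(0.032191649725704284)]
[-0.01728374 -0.01921971  0.        ]
```

Run:
```python
from h import *
t=cv2.cvtColor(cv2.imread('pics/top0.png'),cv2.COLOR_BGR2GRAY)
s=cv2.cvtColor(cv2.imread('pics/scene0.png'),cv2.COLOR_BGR2GRAY)
for nm,im,cs in(('top',t,dict(A=(324,214),B=(373,212),C=(409,245))),('scene',s,dict(A=(302,215),B=(264,247),C=(208,245)))):
  for k,(x,y) in cs.items():
    r=26; c=im[y-r:y+r,x-r:x+r]
    u=cv2.resize(c,None,fx=8,fy=8,interpolation=cv2.INTER_CUBIC)
    bg=np.median(c); th=(bg+np.percentile(c,4))/2
    m=(u<th).astype(np.uint8); _,lab=cv2.connectedComponents(m); l=lab[r*8,r*8]; 
    ct=max(cv2.findContours((lab==l).astype(np.uint8),0,2)[0],key=cv2.contourArea)
    R=cv2.minAreaRect(ct); box=(cv2.boxPoints(R)+.5)/8-.5+[x-r,y-r]
    hull=(cv2.approxPolyDP(cv2.convexHull(ct),6,True)[:,0]+.5)/8-.5+[x-r,y-r]
    print(nm,k,'th',th,'rect px',np.array(R[1])/8); print(box.round(2).tolist()); print(hull.round(2).tolist())
    if nm=='top':
        P=plane('top',box,0.0);print(' sides z0',[round(1000*np.linalg.norm(P[i]-P[i-1]),1) for i in range(4)]);print(P.round(4).tolist())
print(plane('top',[[320,204]],0))
```

```text
top A th 122.0 rect px [32.73572159 11.31415653]
[[306.43, 215.47], [309.41, 204.56], [340.99, 213.19], [338.0, 224.11]]
[[309.06, 206.94], [312.81, 206.69], [339.69, 213.31], [340.06, 215.94], [338.19, 222.81], [333.31, 222.81], [308.19, 215.81], [307.06, 213.19]]
 sides z0 [np.float64(85.0), np.float64(29.4), np.float64(85.2), np.float64(29.4)]
[[0.5537, -0.0512, 0.0], [0.5822, -0.0586, 0.0], [0.5609, -0.141, 0.0], [0.5324, -0.1336, 0.0]]
top B th 124.5 rect px [ 9.07102108 24.71147346]
[[361.76, 218.47], [377.27, 199.23], [384.33, 204.93], [368.82, 224.16]]
[[379.81, 201.44], [382.94, 204.06], [382.81, 206.81], [369.81, 221.31], [367.19, 222.81], [363.19, 219.44], [363.31, 217.44], [375.19, 201.94], [377.19, 200.81]]
 sides z0 [np.float64(23.6), np.float64(64.9), np.float64(23.7), np.float64(64.9)]
[[0.5479, -0.1954, 0.0], [0.5988, -0.2357, 0.0], [0.5841, -0.2543, 0.0], [0.5334, -0.2139, 0.0]]
top C th 120.0 rect px [14.491436   34.26663971]
[[391.52, 253.83], [414.28, 228.22], [425.12, 237.85], [402.35, 263.46]]
[[423.44, 236.44], [423.81, 238.81], [418.81, 244.94], [400.69, 259.
[... 364 characters left out ...]
12.67, 197.39], [319.72, 218.13], [287.86, 228.95]]
[[284.94, 207.56], [296.81, 203.19], [314.19, 211.19], [319.31, 217.06], [305.94, 222.81], [290.19, 227.56], [285.44, 221.81]]
scene B th 70.56 rect px [19.5449028   9.71473598]
[[258.01, 237.14], [267.71, 236.57], [268.85, 256.08], [259.15, 256.65]]
[[267.06, 236.94], [268.56, 254.44], [267.06, 256.19], [259.94, 256.31], [258.69, 239.31], [260.19, 237.06]]
scene C th 60.5 rect px [18.15970993 28.72461128]
[[195.62, 257.44], [200.65, 229.16], [218.52, 232.34], [213.5, 260.62]]
[[217.69, 232.19], [218.06, 234.94], [213.69, 257.94], [201.94, 258.56], [198.06, 243.69], [200.06, 234.69], [201.06, 233.31]]
[[ 0.58405376 -0.08607818  0.        ]]
```

```bash
cat >> h.py <<'E'
def wedge_pts(nose,yaw,sc=1):
    u=np.array([np.cos(yaw),np.sin(yaw)]);v=np.array([-u[1],u[0]])
    P=[]
    for a,b,z in [(0,10,0),(0,-10,0),(0,10,2),(0,-10,2),(-36,10,8.5),(-36,-10,8.5),(-36,10,36),(-36,-10,36),(-60,10,36),(-60,-10,36),(-60,10,0),(-60,-10,0)]:
        P.append(np.r_[np.array(nose)+(a*u+b*v)*sc/1000,z*sc/1000])
    return np.array(P)
def overlay(im,n,P,f,x0,y0,x1,y1,s,g=2):
    c=cv2.resize(np.ascontiguousarray(im[y0:y1,x0:x1,::-1]),None,fx=s,fy=s,interpolation=cv2.INTER_CUBIC)
    c=np.clip(c*float(g),0,255).astype(np.uint8)
    for p in proj(n,P): cv2.circle(c,tuple(int(q) for q in (p-[x0,y0]+.5)*s),3,(0,0,255),-1)
    cv2.imwrite(f,c)
E
python3 - <<'E'
from h import *
s=cv2.imread('pics/scene0.png')[:,:,::-1];t=cv2.imread('pics/top0.png')[:,:,::-1]
P=wedge_pts([0.5415,-0.2053],np.radians(141.6))
overlay(t,'top',P,'pics/o1.png',350,190,400,235,8)
overlay(s,'scene',P,'pics/o2.png',245,225,285,270,8)
a=cv2.imread('pics/o1.png');b=cv2.imread('pics/o2.png');cv2.imwrite('pics/o.png',np.hstack([a,b]))
E
```

```text
(no output)
```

View pics/o.png

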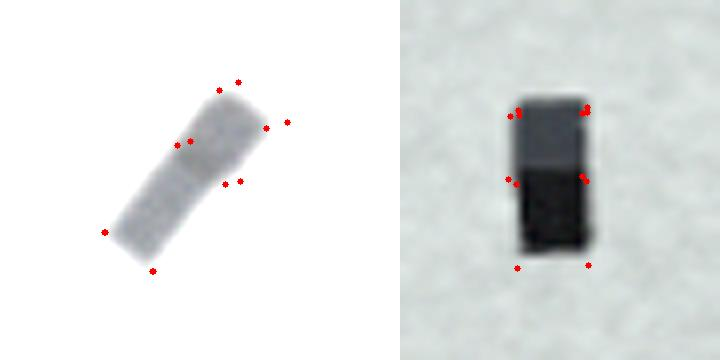

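Run:
```python
from h import *
s=cv2.imread('pics/scene0.png')[:,:,::-1];t=cv2.imread('pics/top0.png')[:,:,::-1]
na=plane('top',[[308.0,211.3]],0)[0][:2]; nb=plane('top',[[365.4,220.9]],0)[0][:2]; nc=plane('top',[[396,257]],0)[0][:2]
print(na,nb,nc, -cal('top')[2].T@cal('top')[3], -cal('scene')[2].T@cal('scene')[3])
rows=[]
for nm,n,y,sc,bt,bs in (('A1',na,75.5,1,(300,190),(278,195)),('A13',na,75.5,1.28,(300,190),(278,195)),('B8',nb,141.6,.78,(350,190),(245,225)),('C1',nc,138.4,1,(385,220),(188,223)),('C13',nc,138.4,1.28,(385,220),(188,223))):
    P=wedge_pts(n,np.radians(y),sc)
    overlay(t,'top',P,'pics/o1.png',*bt,bt[0]+45,bt[1]+45,6);overlay(s,'scene',P,'pics/o2.png',*bs,bs[0]+45,bs[1]+45,6)
    rows.append(np.vstack([cv2.imread('pics/o1.png'),cv2.imread('pics/o2.png')]))
o=np.hstack(rows);print(o.shape);cv2.imwrite('pics/oo.png',cv2.resize(o,None,fx=.59,fy=.59,interpolation=cv2.INTER_AREA))
```

```text
[ 0.56460449 -0.05516297] [ 0.54172218 -0.20492807] [ 0.44897106 -0.2855643 ] [ 0.52621992 -0.06392068  1.01990451] [ 1.09068778 -0.59285273  0.67559112]
(540, 1350, 3)
```

View pics/oo.png

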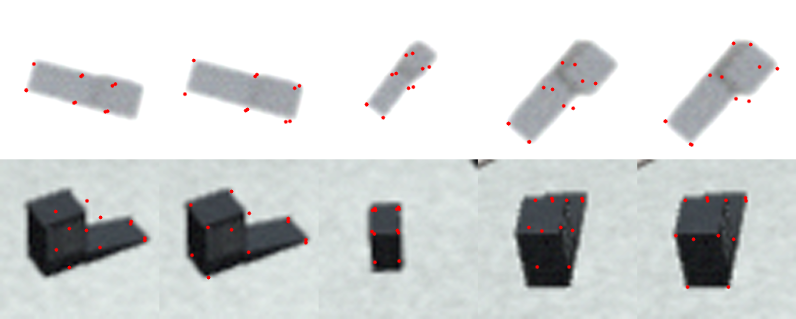

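Run:
```python
from h import *
na=[ 0.56460449,-0.05516297]; nb=[ 0.54172218,-0.20492807]; nc=[ 0.44897106,-0.2855643 ]
for nm,n,y,mt,ms in (('A',na,75.5,'32.7x11.3','33.6x21.9'),('B',nb,141.6,'24.7x9.07','19.5x9.7'),('C',nc,138.4,'34.3x14.5','28.7x18.2')):
  for sc in (.7,.85,1,1.15,1.3):
    P=wedge_pts(n,np.radians(y),sc)
    r=[np.sort(cv2.minAreaRect(proj(c,P).astype(np.float32))[1])[::-1].round(1) for c in('top','scene')]
    print(nm,sc,r,'meas',mt,ms)
s=cv2.imread('pics/scene0.png')[:,:,::-1];t=cv2.imread('pics/top0.png')[:,:,::-1]
for nm,n,y,sc,bt,bs in (('B',nb,141.6,1,(350,190),(245,225)),):
    P=wedge_pts(n,np.radians(y),sc)
    overlay(t,'top',P,'pics/o1.png',*bt,bt[0]+40,bt[1]+45,9,1);overlay(s,'scene',P,'pics/o2.png',*bs,bs[0]+40,bs[1]+45,9,1.5)
    cv2.imwrite('pics/o.png',np.hstack([cv2.imread('pics/o1.png'),cv2.imread('pics/o2.png')]))
```

```text
A 0.7 [array([16.4,  5.8]), array([17.2, 11.2])] meas 32.7x11.3 33.6x21.9
A 0.85 [array([20. ,  7.1]), array([20.9, 13.7])] meas 32.7x11.3 33.6x21.9
A 1 [array([23.7,  8.3]), array([24.7, 16.2])] meas 32.7x11.3 33.6x21.9
A 1.15 [array([27.4,  9.6]), array([28.5, 18.8])] meas 32.7x11.3 33.6x21.9
A 1.3 [array([31.2, 10.9]), array([32.3, 21.3])] meas 32.7x11.3 33.6x21.9
B 0.7 [array([17.4,  6.4]), array([13.9,  6.8])] meas 24.7x9.07 19.5x9.7
B 0.85 [array([21.2,  7.8]), array([16.9,  8.3])] meas 24.7x9.07 19.5x9.7
B 1 [array([25.1,  9.2]), array([20.1,  9.9])] meas 24.7x9.07 19.5x9.7
B 1.15 [array([29. , 10.6]), array([23.2, 11.5])] meas 24.7x9.07 19.5x9.7
B 1.3 [array([33. , 12.1]), array([26.4, 13.1])] meas 24.7x9.07 19.5x9.7
C 0.7 [array([17.4,  7.6]), array([14.9,  9.2])] meas 34.3x14.5 28.7x18.2
C 0.85 [array([21.2,  9.2]), array([18.2, 11.2])] meas 34.3x14.5 28.7x18.2
C 1 [array([25.1, 10.9]), array([21.5, 13.3])] meas 34.3x14.5 28.7x18.2
C 1.15 [array([29. , 12.5]), array([24.9, 15.5])] meas 34.3x14.5 28.7x18.2
C 1.3 [array([32.9, 14.2]), array([28.3, 17.6])] meas 34.3x14.5 28.7x18.2
```

View pics/o.png

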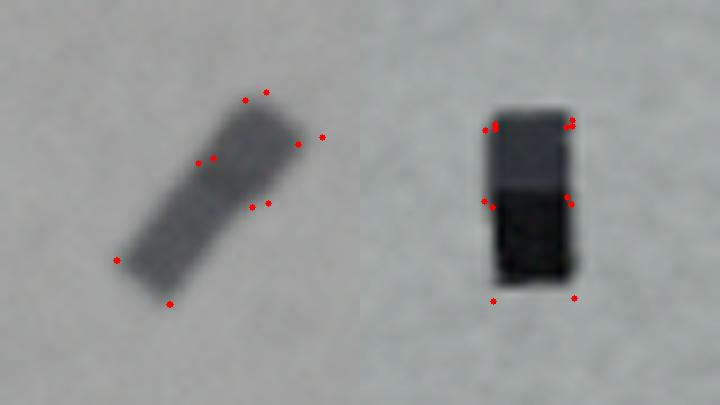

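Run:
```python
from h import *
s=cv2.imread('pics/scene0.png')[:,:,::-1];t=cv2.imread('pics/top0.png')[:,:,::-1]
crop(s,325,120,430,175,7,'pics/f.png',2)
crop(t,150,165,250,280,5,'pics/ft.png',1.2)
S=lambda L:np.array(L)/5+[320,60]-.4
for z in (0.005,.0075,.0105):
    f=plane('scene',S([[112,508],[403,518]]),z);print(z,f.round(4).tolist(),np.linalg.norm(f[0]-f[1]))
w=plane('scene',S([[53,465],[480,490]]),.042);print(w.round(4),np.linalg.norm(w[0]-w[1]))
w=plane('scene',S([[55,400],[510,418]]),.108);print(w.round(4),np.linalg.norm(w[0]-w[1]))
```

```text
0.005 [[0.4478, 0.1631, 0.005], [0.57, 0.2857, 0.005]] 0.17312679852337176
0.0075 [[0.4502, 0.1603, 0.0075], [0.5719, 0.2825, 0.0075]] 0.17248137244575545
0.0105 [[0.4531, 0.1569, 0.0105], [0.5743, 0.2785, 0.0105]] 0.17170686115261605
[[0.4305 0.1279 0.042 ]
 [0.6112 0.2941 0.042 ]] 0.2454447087545099
[[0.455  0.0996 0.108 ]
 [0.6308 0.2731 0.108 ]] 0.2470205496580793
```

View pics/f.png

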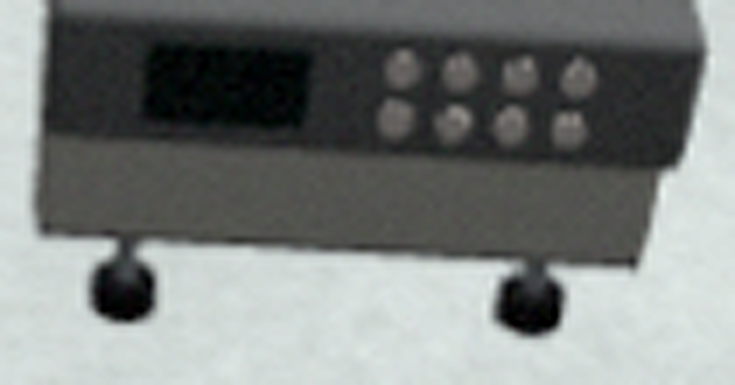

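View pics/ft.png

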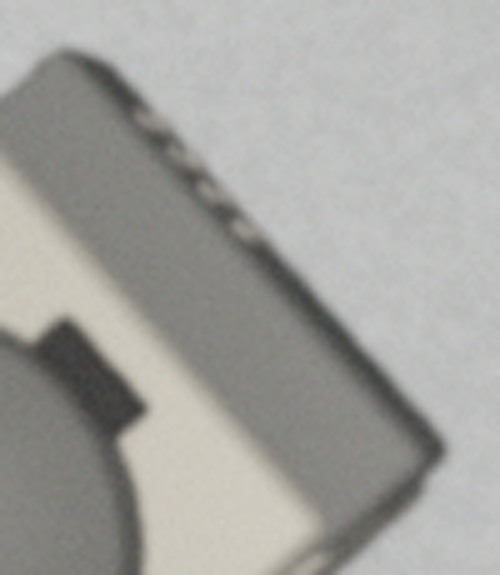

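Run:
```python
from h import *
T=lambda L:np.array(L)/5+[150,165]-.4
for L,z in (([[442,450],[112,66],[280,258]],.108),([[428,432],[68,50]],.168)):
    w=plane('top',T(L),z);d=w[1]-w[0];print(z,w.round(4).tolist(),np.linalg.norm(d),'angle of edge',np.degrees(np.arctan2(d[1],d[0])))
S=lambda L:np.array(L)/7+[325,120]-.4
for L,z in (([[42,236],[636,268]],.042),([[45,135],[680,168]],.108),([[125,308],[530,320]],.006),([[125,270],[530,280]],.020)):
    w=plane('scene',S(L),z);d=w[1]-w[0];print(z,w.round(4).tolist(),np.linalg.norm(d),np.degrees(np.arctan2(d[1],d[0])))
```

```text
0.108 [[0.4584, 0.1036, 0.108], [0.6339, 0.2615, 0.108], [0.5457, 0.1806, 0.108]] 0.23609660359601375 angle of edge 41.991246606679645
0.168 [[0.4705, 0.0988, 0.168], [0.6335, 0.2596, 0.168]] 0.22899199165657627 angle of edge 44.60867424091477
0.042 [[0.4339, 0.1261, 0.042], [0.6117, 0.2926, 0.042]] 0.24357183930083667 43.10503403193473
0.108 [[0.4531, 0.1031, 0.108], [0.6322, 0.2717, 0.108]] 0.24592725962146983 43.261155008129876
0.006 [[0.4582, 0.1538, 0.006], [0.5777, 0.2757, 0.006]] 0.17067075868150233 45.58476710766679
0.02 [[0.4523, 0.1587, 0.02], [0.5705, 0.2816, 0.02]] 0.17050790959616127 46.1139956077967
```

```bash
cat >> h.py <<'E'
def Rdes(yaw,tilt):
    u=np.array([np.cos(yaw),np.sin(yaw),0]); z=np.sin(tilt)*u-np.cos(tilt)*np.array([0,0,1.])
    y=np.array([u[1],-u[0],0]); x=np.cross(y,z); return np.c_[x,y,z]
def rel(p,R=None,ref=None):
    "shift cm in tool axes, rotvec from the measured pose"
    o=robot.get_obs(); R0=Ro.from_euler('xyz',o['ee_rot']).as_matrix(); p0=np.array(o['tool_pos'])
    sh=R0.T@(np.array(p)-p0)*100; rv=np.zeros(3) if R is None else Ro.from_matrix(R0.T@R).as_rotvec()
    return sh.round(2),rv.round(4)
E
python3 - <<'E'
from h import *
s=cv2.imread('pics/scene0.png')[:,:,::-1];t=cv2.imread('pics/top0.png')[:,:,::-1]
P=wedge_pts([.5400,-.2030],np.radians(141.6))
overlay(t,'top',P,'pics/o1.png',350,190,390,235,9,1);overlay(s,'scene',P,'pics/o2.png',245,225,285,270,9,1.5)
cv2.imwrite('pics/o.png',np.hstack([cv2.imread('pics/o1.png'),cv2.imread('pics/o2.png')]))
R=Rdes(np.radians(141.6),np.pi/4); g=np.array([.5776,-.2328,.022])
tcp=g+.005*R[:,2]; pre=tcp-.10*R[:,2]
print('tcp',tcp,'pre',pre)
print('up',rel([.24,.40,.34]),'mid',rel([.36,.10,.34],R),'pre',rel(pre+[0,0,.12],R))
print(plane('top',[[430,181],[397,175],[365,170]],.015))
E
```

```text
tcp [ 0.57482923 -0.23060391  0.01846447] pre [ 0.63024472 -0.27452569  0.08917514]
up (array([ -9.71,  -9.35, -12.14]), array([0., 0., 0.])) mid (array([-30.8 , -33.83, -12.1 ]), array([-0.1351,  0.7778,  0.321 ])) pre (array([-68.53, -60.45,   1.03]), array([-0.1351,  0.7778,  0.321 ]))
[[ 0.64727511 -0.37076983  0.015     ]
 [ 0.6614073  -0.28427403  0.015     ]
 [ 0.67295868 -0.20092058  0.015     ]]
```

View pics/o.png

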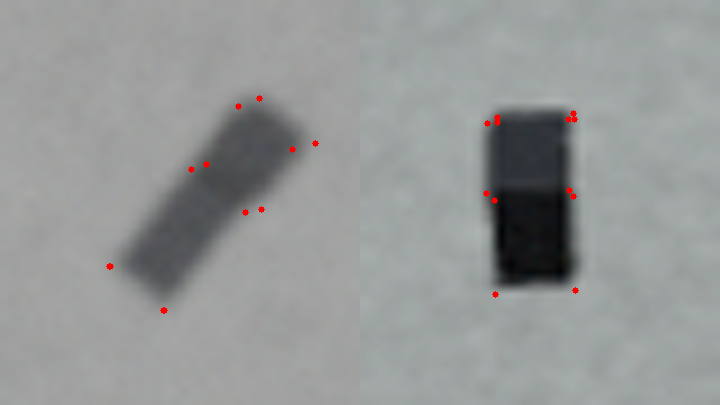

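apply_moves(moves=[[[-2,-2,-4],[0,0,0],0.6],[[-4,-4,-7],[0,0,0],0.6],[[-6.5,-6,-10],[0,0,0],0.6],[[-9,-9,-12],[-0.02,0.1,0.04],0.6],[[-12,-12,-12],[-0.04,0.21,0.09],0.6],[[-15,-15,-12],[-0.05,0.32,0.13],0.6],[[-18,-18,-12],[-0.07,0.42,0.17],0.6],[[-21,-21.5,-12],[-0.09,0.53,0.22],0.6],[[-24,-25,-12],[-0.11,0.63,0.26],0.6],[[-27,-28,-12],[-0.13,0.74,0.3],0.6]])

```text
time: 0.93
tool_pos: [0.3343, 0.185, 0.3404]
ee_rot: [3.123, -0.751, 2.501]
wrist_force: [2.1, 0.9, 0.4]
width: 0.0562
```

Run:
```python
from h import *
o=robot.get_obs();print(o['joint_positions'].round(3),o['tool_pos'])
R=Rdes(np.radians(141.6),np.pi/4);pre=[.6302,-.2745,.0892]
print(rel([.45,-.1,.25],R),rel(np.add(pre,[0,0,.08]),R),rel(pre,R))
```

```text
[-0.027  0.008  1.393  0.576  2.295 -0.686] [0.33433766 0.1849903  0.34041645]
(array([-25.39, -15.72, -11.65]), array([-0.0018,  0.0338,  0.0217])) (array([-49.09, -18.74, -22.78]), array([-0.0018,  0.0338,  0.0217])) (array([-54.55, -18.85, -16.94]), array([-0.0018,  0.0338,  0.0217]))
```

apply_moves(moves=[[[-3,-2,-1.3],[0,0.02,0.01],0.6],[[-6,-4,-2.6],[0,0.03,0.02],0.6],[[-9.5,-6,-4.2],[0,0.034,0.022],0.6],[[-13,-8,-6],[0,0.034,0.022],0.6],[[-16.5,-10,-7.5],[0,0.034,0.022],0.6],[[-20,-12,-9.2],[0,0.034,0.022],0.6],[[-23.5,-13.5,-10.8],[0,0.034,0.022],0.6],[[-27,-15,-12.5],[0,0.034,0.022],0.6],[[-30.5,-16.2,-14.2],[0,0.034,0.022],0.6],[[-34,-17.2,-15.8],[0,0.034,0.022],0.6]])

```text
time: 1.77
tool_pos: [0.5127, -0.1632, 0.2223]
ee_rot: [-3.136, -0.783, 2.47]
wrist_force: [0.9, -0.5, 0.8]
width: 0.0561
```

Run:
```python
from h import *
o=robot.get_obs();print(o['joint_positions'].round(3),o['tool_pos'])
R=Rdes(np.radians(141.6),np.pi/4);pre=[.6302,-.2745,.0892]
print(rel(np.add(pre,[0,0,.03]),R),rel(pre,R))
```

```text
[-0.49   0.609  0.881  0.184  2.419 -1.303] [ 0.51267921 -0.16322078  0.22230005]
(array([-18.7 ,  -1.43,  -4.06]), array([-0.0053,  0.0024, -0.0007])) (array([-20.82,  -1.42,  -1.93]), array([-0.0053,  0.0024, -0.0007]))
```

apply_moves(moves=[[[-3.5,-0.3,-0.8],[0,0,0],0.6],[[-7,-0.6,-1.6],[0,0,0],0.6],[[-10.5,-0.9,-2.4],[0,0,0],0.6],[[-14,-1.2,-3.2],[0,0,0],0.6],[[-17,-1.4,-3.8],[0,0,0],0.6],[[-19,-1.4,-3.3],[-0.005,0.002,0],0.6],[[-20.8,-1.4,-1.9],[-0.005,0.002,0],0.6],[[-20.8,-1.4,-1.9],[-0.005,0.002,0],0.6],[[-20.8,-1.4,-1.9],[-0.005,0.002,0],0.6],[[-20.8,-1.4,-1.9],[-0.005,0.002,0],0.6]])

```text
time: 2.6
tool_pos: [0.6296, -0.2716, 0.093]
ee_rot: [3.141, -0.781, 2.473]
wrist_force: [0.9, -0.9, 0.3]
width: 0.0567
```

Run:
```python
from h import *
o=robot.get_obs();print(o['joint_positions'].round(3),o['tool_pos'],o['ee_rot'])
R=Rdes(np.radians(141.6),np.pi/4)
print(rel([.5748,-.2306,.0185],R))
s=optics.snapshot('scene');t=optics.snapshot('top')
crop(s,190,170,350,290,5,'pics/s1.png',2);crop(t,300,150,440,270,5,'pics/t1.png',1.3)
```

```text
[-0.536  1.125  0.274  0.159  2.513 -1.347] [ 0.62964045 -0.27155866  0.09297882] [ 3.1412416  -0.78071926  2.47316624]
(array([-0.38, -0.19, 10.11]), array([-0.0009,  0.0047,  0.0013]))
```

View pics/s1.png

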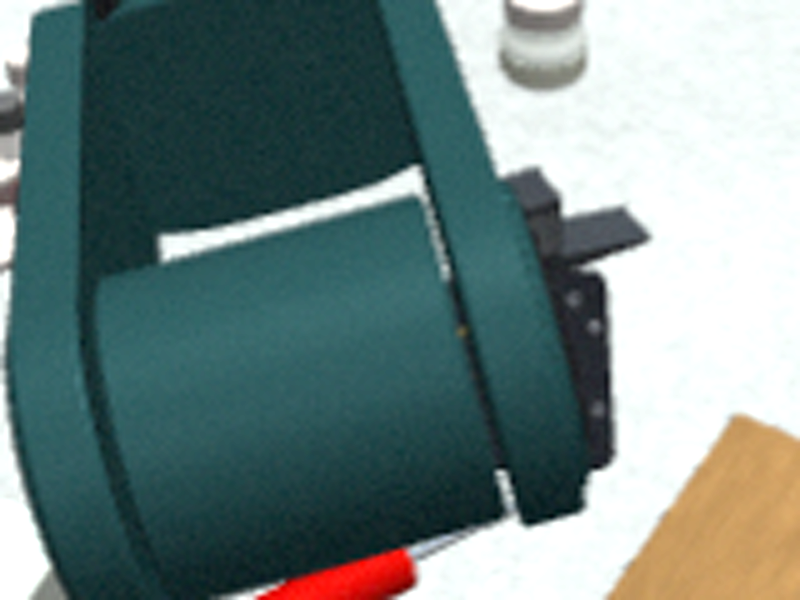

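View pics/t1.png

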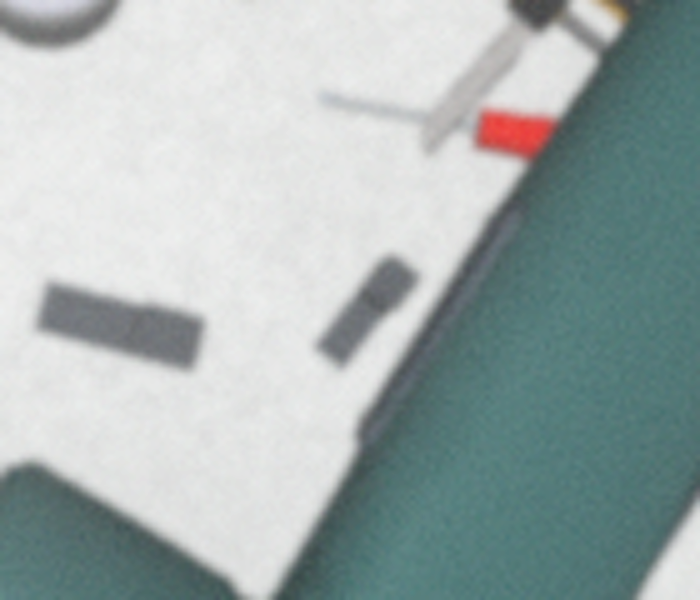

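apply_moves(moves=[[[-0.2,-0.1,2],[0,0.004,0],0.6],[[-0.4,-0.2,4],[0,0.004,0],0.6],[[-0.4,-0.2,6],[0,0.004,0],0.6],[[-0.4,-0.2,7.5],[0,0.004,0],0.6],[[-0.4,-0.2,8.5],[0,0.004,0],0.6],[[-0.4,-0.2,9.3],[0,0.004,0],0.6],[[-0.4,-0.2,9.7],[0,0.004,0],0.6],[[-0.4,-0.2,9.9],[0,0.004,0],0.6],[[-0.4,-0.2,10],[0,0.004,0],0.6],[[-0.4,-0.2,10],[0,0.004,0],0.6]])

```text
time: 3.53
tool_pos: [0.5755, -0.2317, 0.0177]
ee_rot: [3.142, -0.785, 2.472]
wrist_force: [0.7, 0.3, -0.0]
width: 0.0562
```

Run:
```python
from h import *
o=robot.get_obs();print(o['joint_positions'].round(3),o['tool_pos'],o['ee_rot'])
R=Rdes(np.radians(141.6),np.pi/4)
print(rel([.5748,-.2306,.0185],R))
t=optics.snapshot('top')
crop(t,300,150,440,270,5,'pics/t2.png',1.3)
```

```text
[-0.528  0.949  0.739  0.126  2.23  -1.393] [ 0.57549662 -0.23167816  0.0177162 ] [ 3.14155461 -0.78548349  2.47218847]
(array([0.14, 0.04, 0.03]), array([-0.0005, -0.0001,  0.0006]))
```

View pics/t2.png

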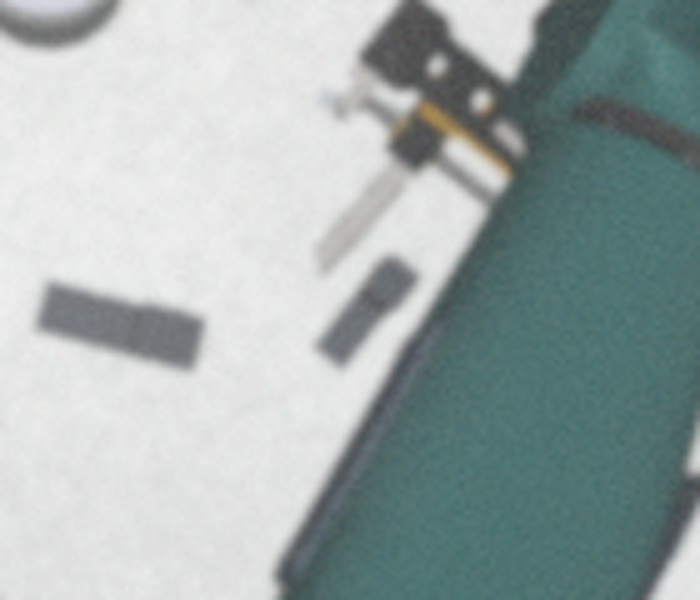

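apply_moves(moves=[[[0.1,0,0],[0,0,0],0.5],[[0.1,0,0],[0,0,0],0.4],[[0.1,0,0],[0,0,0],0.3],[[0.1,0,0],[0,0,0],0.2],[[0.1,0,0],[0,0,0],0.1],[[0.1,0,0],[0,0,0],0],[[0.1,0,0],[0,0,0],0],[[0.1,0,0],[0,0,0],0],[[0.1,0,0],[0,0,0],0],[[0.1,0,0],[0,0,0],0]])

```text
time: 4.42
tool_pos: [0.5744, -0.2309, 0.017]
ee_rot: [-3.141, -0.788, 2.472]
wrist_force: [0.1, -0.2, -1.5]
width: 0.0197
```

Run:
```python
from h import *
o=robot.get_obs();print(o['tool_pos'],o['ee_rot'],o['wrist_force'],o['wrist_torque'],o['width'])
t=optics.snapshot('top')
crop(t,300,150,440,270,5,'pics/t3.png',1.3)
```

```text
[ 0.57436307 -0.2309421   0.01703712] [-3.14109864 -0.78796303  2.47167613] [ 0.06535399 -0.23854028 -1.51605634] [-0.29733795 -0.32408595  0.00649557] 0.01967927522067775
```

View pics/t3.png

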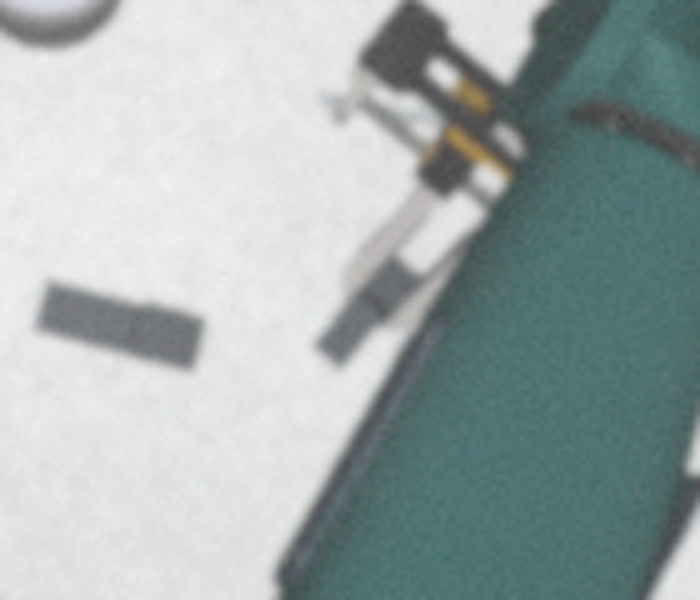

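```bash
cat >> h.py <<'E'
YAW=np.radians(134.)
E
python3 - <<'E'
from h import *
R=Rdes(YAW,.788)
print(rel([.58,-.22,.11]),rel([.6466,.2029,.11],R),rel([.6466,.2029,.06],R))
E
```

```text
(array([ 6.76,  1.21, -6.39]), array([0., 0., 0.])) (array([21.59, 38.5 ,  8.51]), array([-0.0947,  0.0001,  0.0938])) (array([18.05, 38.5 , 12.03]), array([-0.0947,  0.0001,  0.0938]))
```

apply_moves(moves=[[[1,0,-1],[0,0,0],0],[[3,0,-3],[0,0,0],0],[[5,0,-5],[0,0,0],0],[[6.8,1.5,-6.3],[0,0,0],0],[[7.8,4.5,-5.3],[-0.01,0,0.01],0],[[8.9,8,-4.2],[-0.02,0,0.02],0],[[10.1,11.5,-3],[-0.03,0,0.03],0],[[11.4,15,-1.8],[-0.04,0,0.04],0],[[12.8,18.5,-0.4],[-0.05,0,0.05],0],[[14.3,22,1.1],[-0.06,0,0.06],0]])

```text
time: 5.3
tool_pos: [0.6259, 0.0105, 0.1118]
ee_rot: [-3.141, -0.787, 2.386]
wrist_force: [-0.5, -0.6, -2.0]
width: 0.02
```

Run:
```python
from h import *
R=Rdes(YAW,.788)
o=robot.get_obs();print(o['joint_positions'].round(3),o['tool_pos'],o['ee_rot'],o['wrist_force'],o['width'])
print(rel([.6466,.2029,.11],R),rel([.6466,.2029,.06],R))
```

```text
[-0.258  0.784  0.829  0.432  2.206 -0.938] [0.6259244  0.01050199 0.11181384] [-3.14083545 -0.78705469  2.38571701] [-0.48314298 -0.57297361 -2.02431966] 0.020028571487963304
(array([ 8.13, 15.42,  8.4 ]), array([-0.034 ,  0.001 ,  0.0331])) (array([ 4.58, 15.43, 11.93]), array([-0.034 ,  0.001 ,  0.0331]))
```

apply_moves(moves=[[[1.5,3,1.6],[-0.01,0,0.01],0],[[3,6,3.2],[-0.015,0,0.015],0],[[4.6,9,4.8],[-0.02,0,0.02],0],[[6.2,12,6.4],[-0.03,0,0.03],0],[[7.6,14.4,7.8],[-0.034,0,0.033],0],[[7.5,15.4,9],[-0.034,0,0.033],0],[[6.4,15.4,10.2],[-0.034,0,0.033],0],[[5.4,15.4,11.2],[-0.034,0,0.033],0],[[4.6,15.4,11.9],[-0.034,0,0.033],0],[[4.6,15.4,11.9],[-0.034,0,0.033],0]])

```text
time: 6.13
tool_pos: [0.6444, 0.1987, 0.0543]
ee_rot: [-3.131, -0.793, 2.33]
wrist_force: [-1.6, -0.7, -2.1]
width: 0.0195
```

Run:
```python
from h import *
R=Rdes(YAW,.788)
o=robot.get_obs();print(o['joint_positions'].round(3),o['tool_pos'],o['ee_rot'],o['wrist_force'],o['width'])
print(rel([.6466,.2029,.021],R))
s=optics.snapshot('scene');t=optics.snapshot('top')
crop(s,290,90,450,210,5,'pics/s4.png',2);crop(t,130,120,290,240,5,'pics/t4.png',1.3)
```

```text
[-0.036  0.822  0.885  0.571  1.999 -0.711] [0.64438445 0.19867754 0.05428858] [-3.13134815 -0.792846    2.32972303] [-1.61315394 -0.66266399 -2.09677866] 0.01953966862415684
(array([-2.26,  0.48,  2.44]), array([-0.0038, -0.0049, -0.0063]))
```

View pics/s4.png

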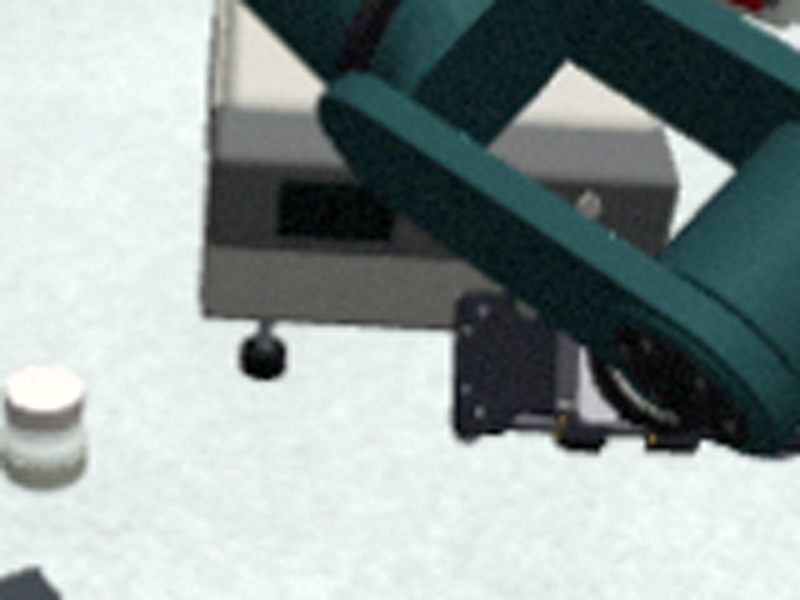

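View pics/t4.png

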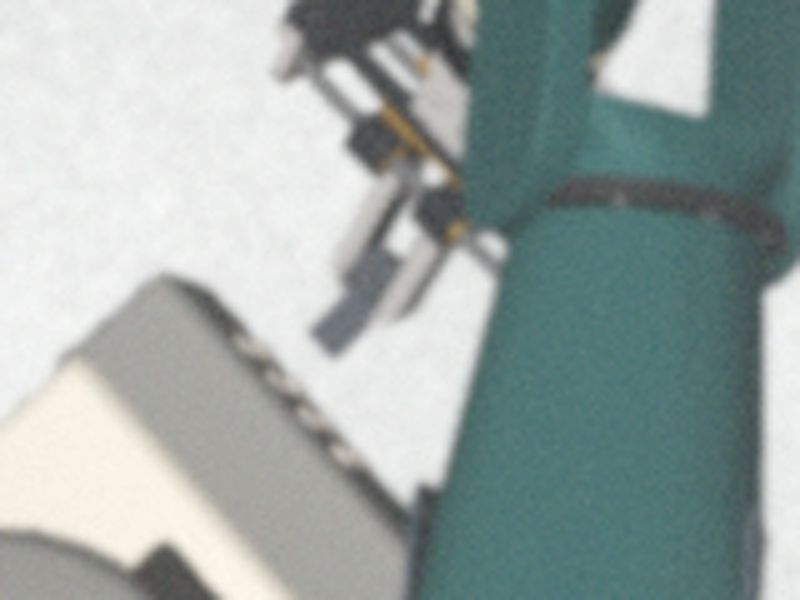

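```bash
cat > fk.py <<'E'
import numpy as np
from scipy.spatial.transform import Rotation as Ro
from scipy.optimize import least_squares
D=[([1.1369,.0879,1.3721,0,1.6836,-.1031],(.1785,.5198,.2184)),
([-.027,.008,1.393,.576,2.295,-.686],(.3343,.1850,.3404)),
([-.49,.609,.881,.184,2.419,-1.303],(.5127,-.1632,.2223)),
([-.536,1.125,.274,.159,2.513,-1.347],(.6296,-.2716,.0930)),
([-.528,.949,.739,.126,2.23,-1.393],(.5755,-.2317,.0177)),
([-.258,.784,.829,.432,2.206,-.938],(.6259,.0105,.1118)),
([-.036,.822,.885,.571,1.999,-.711],(.6444,.1987,.0543))]
E=lambda a,t:Ro.from_euler(a,t).as_matrix()
def fk(q,p):
    r0,h,oy,a,ex,b,s,d=p
    R=E('z',q[0]); x=R@[r0,oy,h]
    R=R@E('y',q[1]); x=x+R@[0,0,a]
    R=R@E('y',q[2]); el=x; x=x+R@[ex,0,b]
    R=R@E('z',s*q[3]); wr=x; R=R@E('y',q[4]); x=x+R@[0,0,d]
    return el,wr,x
if __name__=='__main__':
  for sg in(1,-1):
    f=lambda p:np.concatenate([fk(q,[*p[:6],sg,p[6]])[2]-t for q,t in D])
    r=least_squares(f,[0,.2,.05,.4,0,.35,.2]);print(sg,r.x.round(4),np.abs(r.fun).max())
    P=[*r.x[:6],sg,r.x[6]]
    print(fk(D[-1][0],P))
E
python3 fk.py
```

```text
1 [0.0011 0.1528 0.0565 0.449  0.101  0.4986 0.3364] 0.0003409140109082026
(array([0.33185002, 0.04461776, 0.45845557]), array([0.81181066, 0.02733171, 0.29066354]), array([0.64450075, 0.19888613, 0.0545047 ]))
-1 [-0.0789 -0.0537  0.1379  0.3082  0.0186  0.4931  0.0308] 0.11848648073181203
(array([0.15176737, 0.13247578, 0.15615812]), array([0.63747234, 0.11498284, 0.07072581]), array([0.62107682, 0.10043014, 0.0491211 ]))
```

apply_moves(moves=[[[-0.6,0.2,0.6],[-0.002,-0.003,-0.003],0],[[-1.2,0.4,1.2],[-0.004,-0.005,-0.006],0],[[-1.6,0.5,1.7],[-0.004,-0.005,-0.006],0],[[-1.9,0.5,2.1],[-0.004,-0.005,-0.006],0],[[-2.1,0.5,2.3],[-0.004,-0.005,-0.006],0],[[-2.2,0.5,2.4],[-0.004,-0.005,-0.006],0],[[-2.2,0.5,2.4],[-0.004,-0.005,-0.006],0],[[-2.2,0.5,2.4],[-0.004,-0.005,-0.006],0],[[-2.2,0.5,2.4],[-0.004,-0.005,-0.006],0],[[-2.2,0.5,2.4],[-0.004,-0.005,-0.006],0]])

```text
time: 7.07
tool_pos: [0.6488, 0.2058, 0.0274]
ee_rot: [3.131, -0.782, 2.349]
wrist_force: [0.3, -0.8, -1.6]
width: 0.0196
```

```bash
cat >> h.py <<'E'
def st(p=None):
    o=robot.get_obs();print('t',round(o['time'],2),'p',o['tool_pos'].round(5),'rot',o['ee_rot'].round(4),'F',o['wrist_force'].round(2),'M',o['wrist_torque'].round(3),'w',round(o['width'],4))
    if p is not None: print(rel(p,Rdes(YAW,.788)))
E
python3 - <<'E'
from h import *
st([.6466,.2029,.018])
E
```

```text
t 7.07 p [0.64881 0.20579 0.02736] rot [ 3.1306 -0.7824  2.3491] F [ 0.33 -0.81 -1.58] M [-0.388 -0.333  0.013] w 0.0196
(array([-0.7 , -0.37,  0.62]), array([0.0037, 0.0056, 0.0074]))
```

apply_moves(moves=[[[-0.2,-0.1,0.2],[0.002,0.003,0.004],0],[[-0.4,-0.2,0.4],[0.004,0.006,0.007],0],[[-0.6,-0.3,0.5],[0.004,0.006,0.007],0],[[-0.7,-0.37,0.6],[0.004,0.006,0.007],0],[[-0.7,-0.37,0.62],[0.004,0.006,0.007],0],[[-0.7,-0.37,0.62],[0.004,0.006,0.007],0],[[-0.7,-0.37,0.62],[0.004,0.006,0.007],0],[[-0.7,-0.37,0.62],[0.004,0.006,0.007],0],[[-0.7,-0.37,0.62],[0.004,0.006,0.007],0],[[-0.7,-0.37,0.62],[0.004,0.006,0.007],0]])

```text
time: 7.9
tool_pos: [0.6464, 0.2029, 0.0175]
ee_rot: [-3.141, -0.789, 2.339]
wrist_force: [0.4, 0.2, -1.8]
width: 0.0197
```

Run:
```python
from h import *
st([.6466,.2029,.0175])
t=optics.snapshot('top');crop(t,130,120,290,240,5,'pics/t5.png',1.3)
```

```text
t 7.9 p [0.64637 0.20289 0.01751] rot [-3.1407 -0.7889  2.3386] F [ 0.42  0.24 -1.81] M [-0.356 -0.365 -0.009] w 0.0197
(array([-0.01,  0.02, -0.01]), array([-0.0008, -0.0009, -0.0001]))
```

View pics/t5.png

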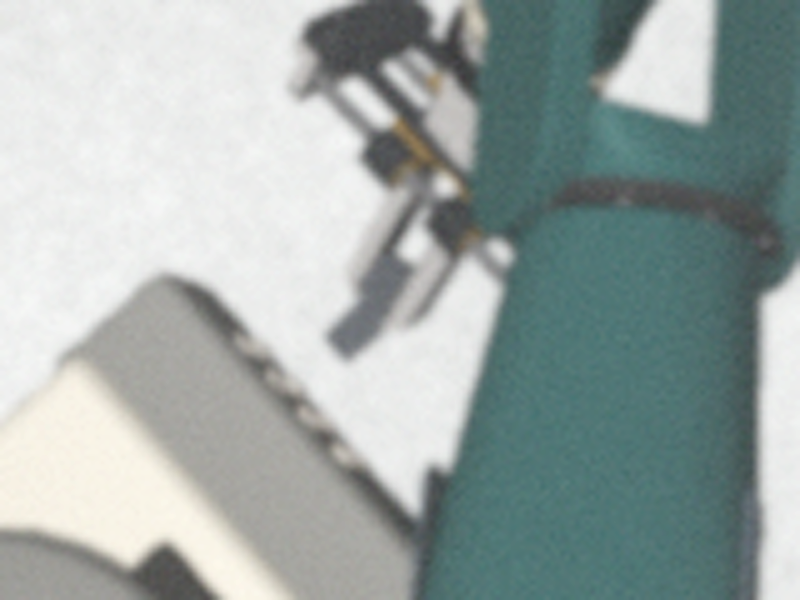

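apply_moves(moves=[[[-0.02,0,0.02],[0,0,0],0],[[-0.04,0,0.04],[0,0,0],0],[[-0.05,0,0.05],[0,0,0],0],[[-0.06,0,0.06],[0,0,0],0],[[-0.07,0,0.07],[0,0,0],0],[[-0.07,0,0.07],[0,0,0],0],[[-0.07,0,0.07],[0,0,0],0],[[-0.07,0,0.07],[0,0,0],0],[[-0.07,0,0.07],[0,0,0],0],[[-0.07,0,0.07],[0,0,0],0]])

```text
time: 8.78
tool_pos: [0.6464, 0.2028, 0.017]
ee_rot: [-3.141, -0.789, 2.339]
wrist_force: [0.1, -1.2, 3.8]
width: 0.0201
```

Run:
```python
from h import *
st([.6466,.2029,.0165])
print(plane('top',[[197.2,188.8]],0), proj('top',[[.616,.2345,.001]]))
```

```text
t 8.78 p [0.64641 0.20284 0.01702] rot [-3.1412 -0.7892  2.3391] F [ 0.08 -1.23  3.78] M [-0.076  0.097  0.062] w 0.0201
(array([-0.04,  0.02,  0.03]), array([-0.0006, -0.0012,  0.0002]))
[[0.61888206 0.23350506 0.        ]] [[196.67020825 189.864161  ]]
```

apply_moves(moves=[[[0.3,0,0.3],[0,0,0],0],[[0.6,0,0.6],[0,0,0],0],[[0.9,0,0.9],[0,0,0],0],[[1.2,0,1.2],[0,0,0],0],[[1.5,0,1.5],[0,0,0],0],[[1.8,0,1.8],[0,0,0],0],[[2.1,0,2.1],[0,0,0],0],[[2.3,0,2.3],[0,0,0],0],[[2.5,0,2.5],[0,0,0],0],[[2.5,0,2.5],[0,0,0],0]])

```text
time: 9.62
tool_pos: [0.6213, 0.2289, 0.017]
ee_rot: [-3.141, -0.789, 2.339]
wrist_force: [2.7, -0.5, 4.6]
width: 0.0196
```

Run:
```python
from h import *
st()
o=robot.get_obs();u=np.array([np.cos(YAW),np.sin(YAW)]);p=np.array(o['tool_pos'][:2])
print('nose',p+.044*u,'to foot center',([.5715,.2805]-p-.044*u)@u, 'lat',([.5715,.2805]-p)@[-u[1],u[0]], 'Fu',o['wrist_force'][:2]@u)
s=optics.snapshot('scene');t=optics.snapshot('top')
crop(s,290,90,450,210,5,'pics/s6.png',2);crop(t,130,120,290,240,5,'pics/t6.png',1.3)
```

```text
t 9.62 p [0.6213  0.22895 0.01702] rot [-3.1411 -0.7895  2.3395] F [ 2.73 -0.52  4.56] M [ 0.046 -0.035 -0.057] w 0.0196
nose [0.59073701 0.26059823] to foot center 0.027679288185811814 lat 1.3015574821889642e-05 Fu -2.270386135682963
```

View pics/s6.png

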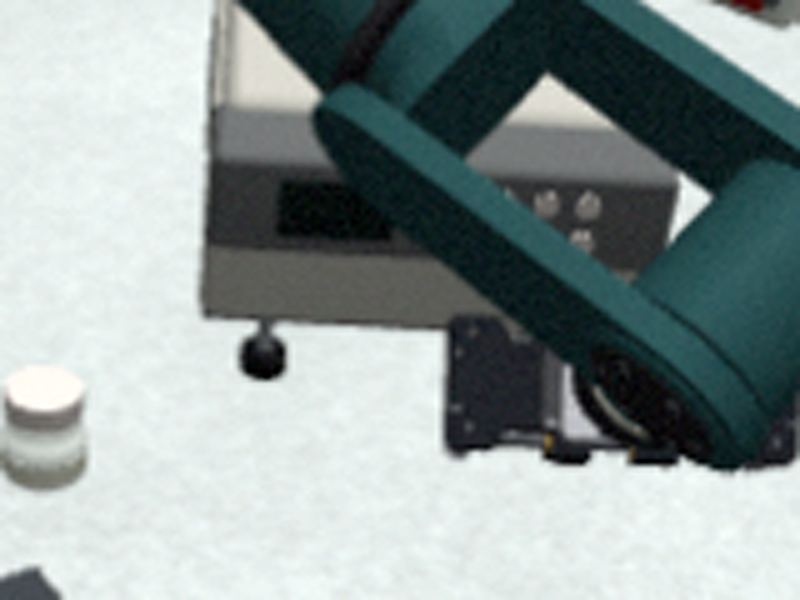

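View pics/t6.png

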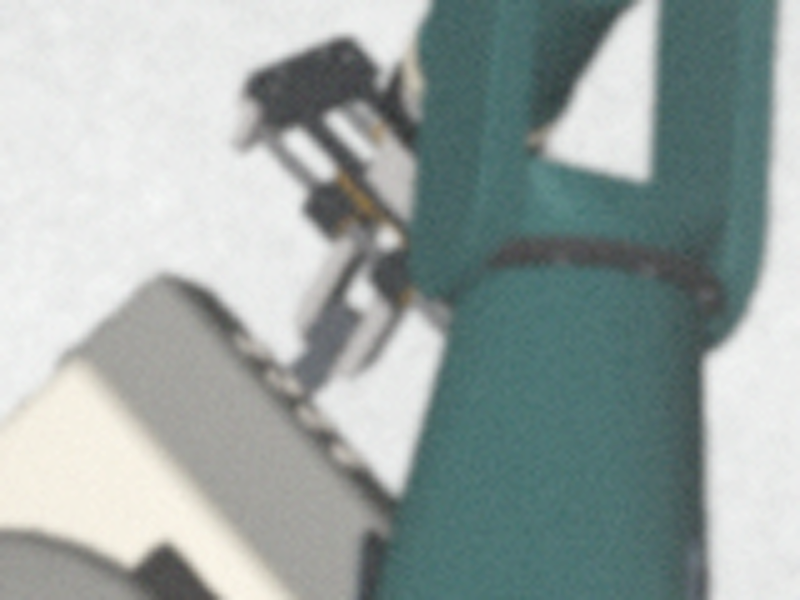

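apply_moves(moves=[[[0.08,0,0.08],[0,0,0],0],[[0.16,0,0.16],[0,0,0],0],[[0.24,0,0.24],[0,0,0],0],[[0.32,0,0.32],[0,0,0],0],[[0.4,0,0.4],[0,0,0],0],[[0.48,0,0.48],[0,0,0],0],[[0.56,0,0.56],[0,0,0],0],[[0.56,0,0.56],[0,0,0],0],[[0.56,0,0.56],[0,0,0],0],[[0.56,0,0.56],[0,0,0],0]])

```text
time: 10.55
tool_pos: [0.6165, 0.2339, 0.017]
ee_rot: [-3.142, -0.789, 2.339]
wrist_force: [2.8, -2.7, 5.9]
width: 0.0198
```

```bash
cat > c.py <<'E'
from h import *
st()
o=robot.get_obs();u=np.array([np.cos(YAW),np.sin(YAW)]);p=np.array(o['tool_pos'][:2])
print('nose past est rim mm',-1000*(([.5715,.2805]-p-.044*u)@u-.014), 'lat',1000*([.5715,.2805]-p)@[-u[1],u[0]], 'Fu',o['wrist_force'][:2]@u)
E
python3 c.py
```

```text
t 10.55 p [0.61652 0.2339  0.01704] rot [-3.1415 -0.7888  2.339 ] F [ 2.8  -2.72  5.87] M [-0.06  -0.026  0.01 ] w 0.0198
nose past est rim mm -6.795788962283966 lat 0.01266137800057976 Fu -3.901846978570086
```

apply_moves(moves=[[[0.03,0,0.03],[0,0,0],0],[[0.06,0,0.06],[0,0,0],0],[[0.09,0,0.09],[0,0,0],0],[[0.12,0,0.12],[0,0,0],0],[[0.14,0,0.14],[0,0,0],0],[[0.14,0,0.14],[0,0,0],0],[[0.14,0,0.14],[0,0,0],0],[[0.14,0,0.14],[0,0,0],0],[[0.14,0,0.14],[0,0,0],0],[[0.14,0,0.14],[0,0,0],0]])

```text
time: 11.38
tool_pos: [0.6153, 0.2352, 0.017]
ee_rot: [3.142, -0.789, 2.339]
wrist_force: [2.7, -2.7, 5.4]
width: 0.0201
```

```bash
python3 c.py
```

```text
t 11.38 p [0.6153  0.2352  0.01702] rot [ 3.1416 -0.7885  2.3388] F [ 2.75 -2.72  5.42] M [-0.134 -0.011  0.001] w 0.0201
nose past est rim mm -5.014006753348182 lat 0.039061349460318695 Fu -3.867684598969941
```

apply_moves(moves=[[[0.03,0,0.03],[0,0,0],0],[[0.06,0,0.06],[0,0,0],0],[[0.09,0,0.09],[0,0,0],0],[[0.12,0,0.12],[0,0,0],0],[[0.15,0,0.15],[0,0,0],0],[[0.18,0,0.18],[0,0,0],0],[[0.18,0,0.18],[0,0,0],0],[[0.18,0,0.18],[0,0,0],0],[[0.18,0,0.18],[0,0,0],0],[[0.18,0,0.18],[0,0,0],0]])

```text
time: 12.22
tool_pos: [0.6135, 0.237, 0.017]
ee_rot: [-3.142, -0.789, 2.339]
wrist_force: [2.2, -2.8, 5.5]
width: 0.0196
```

```bash
python3 c.py
```

```text
t 12.22 p [0.61351 0.23701 0.01701] rot [-3.1415 -0.7886  2.3387] F [ 2.2  -2.82  5.48] M [-0.126 -0.031 -0.018] w 0.0196
nose past est rim mm -2.4710275616838926 lat 0.01019818264473571 Fu -3.5526756191403606
```

apply_moves(moves=[[[0.02,0,0.02],[0,0,0],0],[[0.04,0,0.04],[0,0,0],0],[[0.06,0,0.06],[0,0,0],0],[[0.08,0,0.08],[0,0,0],0],[[0.1,0,0.1],[0,0,0],0],[[0.12,0,0.12],[0,0,0],0],[[0.14,0,0.14],[0,0,0],0],[[0.14,0,0.14],[0,0,0],0],[[0.14,0,0.14],[0,0,0],0],[[0.14,0,0.14],[0,0,0],0]])

```text
time: 13.05
tool_pos: [0.6122, 0.2384, 0.017]
ee_rot: [-3.142, -0.788, 2.339]
wrist_force: [1.9, -2.9, 5.2]
width: 0.02
```

```bash
python3 c.py
```

```text
t 13.05 p [0.61217 0.23842 0.01701] rot [-3.1415 -0.7885  2.3387] F [ 1.92 -2.91  5.21] M [-0.182  0.001  0.042] w 0.02
nose past est rim mm -0.5218193511800275 lat 0.023742467864114047 Fu -3.4229024088938824
```

apply_moves(moves=[[[0.02,0,0.02],[0,0,0],0],[[0.04,0,0.04],[0,0,0],0],[[0.06,0,0.06],[0,0,0],0],[[0.08,0,0.08],[0,0,0],0],[[0.1,0,0.1],[0,0,0],0],[[0.12,0,0.12],[0,0,0],0],[[0.14,0,0.14],[0,0,0],0],[[0.14,0,0.14],[0,0,0],0],[[0.14,0,0.14],[0,0,0],0],[[0.14,0,0.14],[0,0,0],0]])

```text
time: 13.88
tool_pos: [0.6108, 0.2398, 0.017]
ee_rot: [-3.142, -0.788, 2.339]
wrist_force: [2.8, -2.2, 5.4]
width: 0.0199
```

```bash
python3 c.py
```

```text
t 13.88 p [0.61079 0.23984 0.01703] rot [-3.1416 -0.7885  2.3387] F [ 2.76 -2.2   5.4 ] M [-0.155 -0.07  -0.022] w 0.0199
nose past est rim mm 1.4585928872171001 lat 0.014442172579446577 Fu -3.502373161729881
```

apply_moves(moves=[[[0.02,0,0.02],[0,0,0],0],[[0.04,0,0.04],[0,0,0],0],[[0.06,0,0.06],[0,0,0],0],[[0.08,0,0.08],[0,0,0],0],[[0.1,0,0.1],[0,0,0],0],[[0.12,0,0.12],[0,0,0],0],[[0.14,0,0.14],[0,0,0],0],[[0.14,0,0.14],[0,0,0],0],[[0.14,0,0.14],[0,0,0],0],[[0.14,0,0.14],[0,0,0],0]])

```text
time: 14.72
tool_pos: [0.6094, 0.2413, 0.017]
ee_rot: [-3.141, -0.789, 2.339]
wrist_force: [3.8, -3.0, 4.4]
width: 0.0199
```

```bash
python3 c.py
```

```text
t 14.72 p [0.6094  0.24127 0.01702] rot [-3.1415 -0.7885  2.3387] F [ 3.8  -2.99  4.44] M [-0.095 -0.01  -0.021] w 0.0199
nose past est rim mm 3.4525536126807506 lat 0.007855252118329048 Fu -4.785562426058412
```

apply_moves(moves=[[[0.02,0,0.02],[0,0,0],0],[[0.04,0,0.04],[0,0,0],0],[[0.06,0,0.06],[0,0,0],0],[[0.08,0,0.08],[0,0,0],0],[[0.1,0,0.1],[0,0,0],0],[[0.1,0,0.1],[0,0,0],0],[[0.1,0,0.1],[0,0,0],0],[[0.1,0,0.1],[0,0,0],0],[[0.1,0,0.1],[0,0,0],0],[[0.1,0,0.1],[0,0,0],0]])

```text
time: 15.55
tool_pos: [0.6084, 0.2423, 0.017]
ee_rot: [-3.141, -0.789, 2.339]
wrist_force: [3.7, -3.6, 7.1]
width: 0.0199
```

```bash
python3 c.py
```

```text
t 15.55 p [0.60841 0.2423  0.017  ] rot [-3.1415 -0.7885  2.3387] F [ 3.66 -3.57  7.13] M [-0.126 -0.053  0.011] w 0.0199
nose past est rim mm 4.8813620685833286 lat 0.017208532909030794 Fu -5.113902961721802
```

apply_moves(moves=[[[0.02,0,0.02],[0,0,0],0],[[0.04,0,0.04],[0,0,0],0],[[0.06,0,0.06],[0,0,0],0],[[0.08,0,0.08],[0,0,0],0],[[0.1,0,0.1],[0,0,0],0],[[0.12,0,0.12],[0,0,0],0],[[0.12,0,0.12],[0,0,0],0],[[0.12,0,0.12],[0,0,0],0],[[0.12,0,0.12],[0,0,0],0],[[0.12,0,0.12],[0,0,0],0]])

```text
time: 16.38
tool_pos: [0.6072, 0.2435, 0.017]
ee_rot: [-3.141, -0.789, 2.339]
wrist_force: [2.2, -2.8, 4.8]
width: 0.0198
```

```bash
python3 c.py
```

```text
t 16.38 p [0.60724 0.24354 0.01701] rot [-3.1415 -0.7885  2.3387] F [ 2.17 -2.82  4.79] M [-0.083 -0.069  0.004] w 0.0198
nose past est rim mm 6.5869486960237635 lat 0.028661829836288177 Fu -3.5330956567071654
```

apply_moves(moves=[[[0.02,0,0.02],[0,0,0],0],[[0.04,0,0.04],[0,0,0],0],[[0.06,0,0.06],[0,0,0],0],[[0.08,0,0.08],[0,0,0],0],[[0.1,0,0.1],[0,0,0],0],[[0.12,0,0.12],[0,0,0],0],[[0.12,0,0.12],[0,0,0],0],[[0.12,0,0.12],[0,0,0],0],[[0.12,0,0.12],[0,0,0],0],[[0.12,0,0.12],[0,0,0],0]])

```text
time: 17.22
tool_pos: [0.606, 0.2447, 0.017]
ee_rot: [-3.141, -0.789, 2.339]
wrist_force: [2.7, -3.0, 5.6]
width: 0.0198
```

```bash
python3 c.py
```

```text
t 17.22 p [0.60605 0.24472 0.017  ] rot [-3.1414 -0.7886  2.3386] F [ 2.66 -3.    5.63] M [-0.165 -0.032  0.031] w 0.0198
nose past est rim mm 8.267049619183409 lat -0.0032672094358332515 Fu -4.002915684295613
```

apply_moves(moves=[[[0.02,0,0.02],[0,0,0],0],[[0.04,0,0.04],[0,0,0],0],[[0.06,0,0.06],[0,0,0],0],[[0.08,0,0.08],[0,0,0],0],[[0.1,0,0.1],[0,0,0],0],[[0.12,0,0.12],[0,0,0],0],[[0.12,0,0.12],[0,0,0],0],[[0.12,0,0.12],[0,0,0],0],[[0.12,0,0.12],[0,0,0],0],[[0.12,0,0.12],[0,0,0],0]])

```text
time: 18.05
tool_pos: [0.6049, 0.246, 0.017]
ee_rot: [-3.141, -0.788, 2.339]
wrist_force: [2.7, -2.3, 5.4]
width: 0.0195
```

```bash
python3 c.py
```

```text
t 18.05 p [0.60487 0.24596 0.017  ] rot [-3.1415 -0.7885  2.3387] F [ 2.74 -2.27  5.4 ] M [-0.104 -0.02   0.011] w 0.0195
nose past est rim mm 9.970926834138222 lat 0.015535526113872322 Fu -3.534922899968959
```

apply_moves(moves=[[[0.02,0,0.02],[0,0,0],0],[[0.04,0,0.04],[0,0,0],0],[[0.06,0,0.06],[0,0,0],0],[[0.08,0,0.08],[0,0,0],0],[[0.1,0,0.1],[0,0,0],0],[[0.1,0,0.1],[0,0,0],0],[[0.1,0,0.1],[0,0,0],0],[[0.1,0,0.1],[0,0,0],0],[[0.1,0,0.1],[0,0,0],0],[[0.1,0,0.1],[0,0,0],0]])

```text
time: 18.88
tool_pos: [0.6039, 0.247, 0.017]
ee_rot: [-3.141, -0.789, 2.339]
wrist_force: [3.7, -3.8, 6.8]
width: 0.0198
```

```bash
python3 c.py
```

```text
t 18.88 p [0.60388 0.24698 0.01701] rot [-3.1414 -0.7885  2.3387] F [ 3.68 -3.76  6.82] M [-0.134 -0.071 -0.005] w 0.0198
nose past est rim mm 11.398463629696646 lat 0.005306959615523965 Fu -5.261994909952072
```

apply_moves(moves=[[[0.02,0,0.02],[0,0,0],0],[[0.04,0,0.04],[0,0,0],0],[[0.06,0,0.06],[0,0,0],0],[[0.08,0,0.08],[0,0,0],0],[[0.1,0,0.1],[0,0,0],0],[[0.1,0,0.1],[0,0,0],0],[[0.1,0,0.1],[0,0,0],0],[[0.1,0,0.1],[0,0,0],0],[[0.1,0,0.1],[0,0,0],0],[[0.1,0,0.1],[0,0,0],0]])

```text
time: 19.72
tool_pos: [0.6032, 0.2477, 0.017]
ee_rot: [3.142, -0.788, 2.338]
wrist_force: [3.8, -4.0, 5.8]
width: 0.0197
```

```bash
python3 c.py
```

```text
t 19.72 p [0.60325 0.24766 0.01702] rot [ 3.1415 -0.7877  2.3384] F [ 3.81 -3.97  5.77] M [-0.211 -0.104  0.045] w 0.0197
nose past est rim mm 12.325485547038026 lat 0.028971067525674243 Fu -5.503070421449312
```

apply_moves(moves=[[[0.01,0,0.01],[0,0,0],0],[[0.02,0,0.02],[0,0,0],0],[[0.03,0,0.03],[0,0,0],0],[[0.04,0,0.04],[0,0,0],0],[[0.05,0,0.05],[0,0,0],0],[[0.05,0,0.05],[0,0,0],0],[[0.05,0,0.05],[0,0,0],0],[[0.05,0,0.05],[0,0,0],0],[[0.05,0,0.05],[0,0,0],0],[[0.05,0,0.05],[0,0,0],0]])

```text
time: 20.55
tool_pos: [0.6031, 0.2479, 0.017]
ee_rot: [3.141, -0.787, 2.338]
wrist_force: [3.3, -3.7, 5.5]
width: 0.0198
```

```bash
python3 c.py
```

```text
t 20.55 p [0.60305 0.24787 0.01701] rot [ 3.1414 -0.787   2.3381] F [ 3.26 -3.71  5.55] M [-0.313 -0.189  0.02 ] w 0.0198
nose past est rim mm 12.608010433634279 lat 0.02793864323573203 Fu -4.934149738760758
```

Run:
```python
from h import *
s=optics.snapshot('scene');t=optics.snapshot('top')
cv2.imwrite('pics/t7f.png',t[:,:,::-1]);cv2.imwrite('pics/s7f.png',s[:,:,::-1])
crop(s,330,100,450,190,6,'pics/s7.png',2.5);crop(t,150,140,250,240,6,'pics/t7.png',1.3)
```

```text
(no output)
```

View pics/s7.png

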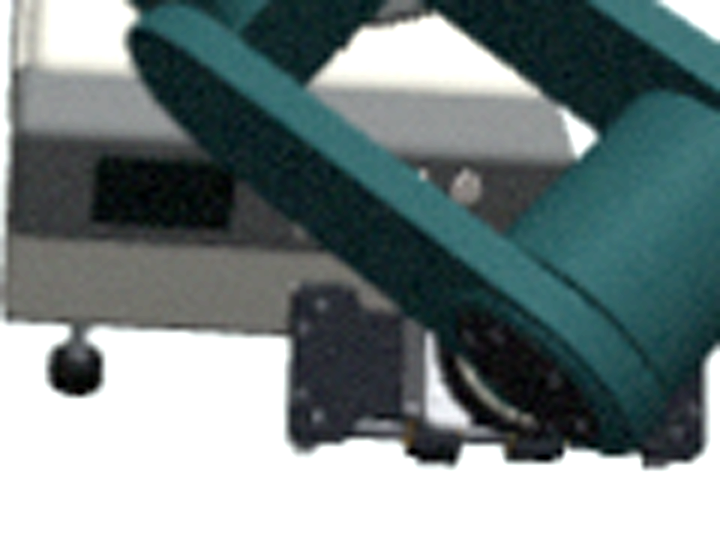

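View pics/t7.png

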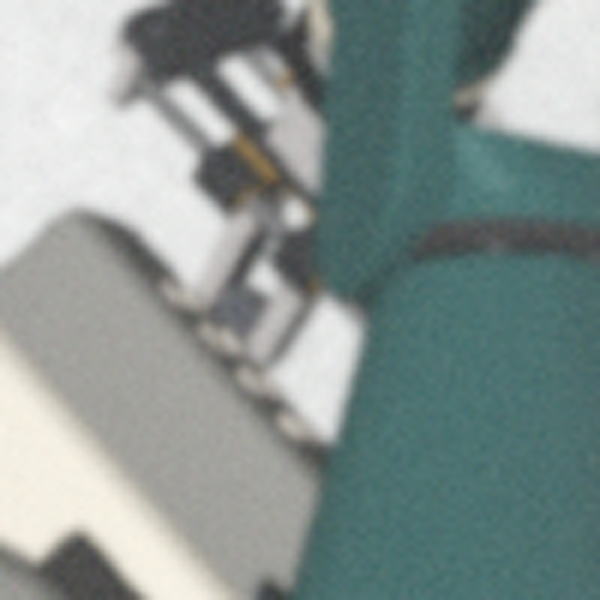

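apply_moves(moves=[[[0.01,0,0.01],[0,0,0],0],[[0.02,0,0.02],[0,0,0],0],[[0.03,0,0.03],[0,0,0],0],[[0.04,0,0.04],[0,0,0],0],[[0.05,0,0.05],[0,0,0],0],[[0.06,0,0.06],[0,0,0],0],[[0.07,0,0.07],[0,0,0],0],[[0.07,0,0.07],[0,0,0],0],[[0.07,0,0.07],[0,0,0],0],[[0.07,0,0.07],[0,0,0],0]])

```text
time: 21.48
tool_pos: [0.6028, 0.2481, 0.0171]
ee_rot: [3.141, -0.786, 2.338]
wrist_force: [5.4, -5.9, 5.6]
width: 0.0196
```

```bash
python3 c.py
```

```text
t 21.48 p [0.60284 0.24812 0.01706] rot [ 3.141  -0.7858  2.3378] F [ 5.4  -5.93  5.6 ] M [-0.402 -0.235  0.024] w 0.0196
nose past est rim mm 12.939920803070473 lat 0.052001369077014914 Fu -8.020788705873679
```

apply_moves(moves=[[[0,0,0],[0,0,0],0.25],[[0,0,0],[0,0,0],0.3],[[0,0,0],[0,0,0],0.35],[[0,0,0],[0,0,0],0.4],[[0,0,0],[0,0,0],0.5],[[0,0,0],[0,0,0],0.5],[[0,0,0],[0,0,0],0.5],[[0,0,0],[0,0,0],0.5],[[0,0,0],[0,0,0],0.5],[[0,0,0],[0,0,0],0.5]])

```text
time: 22.32
tool_pos: [0.6012, 0.2495, 0.0164]
ee_rot: [-3.14, -0.789, 2.338]
wrist_force: [-0.5, 0.6, 0.5]
width: 0.0471
```

```bash
python3 c.py
```

```text
t 22.32 p [0.60117 0.24947 0.01644] rot [-3.1401 -0.7893  2.3382] F [-0.54  0.64  0.45] M [-0.092  0.026  0.004] w 0.0471
nose past est rim mm 15.068683543469383 lat -0.21619951130794846 Fu 0.8355036057602012
```

apply_moves(moves=[[[0,0,-0.5],[0,0,0],0.5],[[0,0,-1.5],[0,0,0],0.5],[[0,0,-3],[0,0,0],0.5],[[0,0,-5],[0,0,0],0.5],[[0,0,-7],[0,0,0],0.5],[[0,0,-9],[0,0,0],0.5],[[0,-2,-11],[0,0,0],0.5],[[1,-5,-13],[0,0,0],0.5],[[2.5,-8,-14],[0,0,0],0.5],[[4,-11,-15],[0,0,0],0.5]])

```text
time: 23.15
tool_pos: [0.5768, 0.1147, 0.1519]
ee_rot: [-3.141, -0.787, 2.338]
wrist_force: [0.7, 0.4, 0.1]
width: 0.047
```

Run:
```python
from h import *
st();print(robot.get_obs()['joint_positions'].round(3))
s=optics.snapshot('scene');t=optics.snapshot('top')
cv2.imwrite('pics/t8f.png',t[:,:,::-1]);cv2.imwrite('pics/s8f.png',s[:,:,::-1])
```

```text
t 23.15 p [0.57684 0.11471 0.15185] rot [-3.1413 -0.7874  2.3375] F [0.74 0.42 0.08] M [-0.252 -0.213 -0.049] w 0.047
[-0.153  0.593  1.048  0.524  2.109 -0.789]
```

View pics/s8f.png

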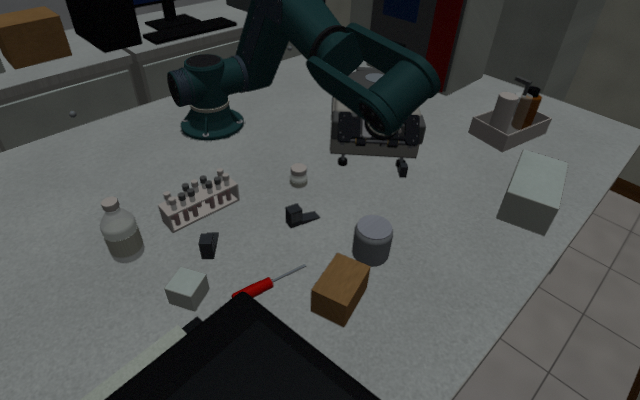

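View pics/t8f.png

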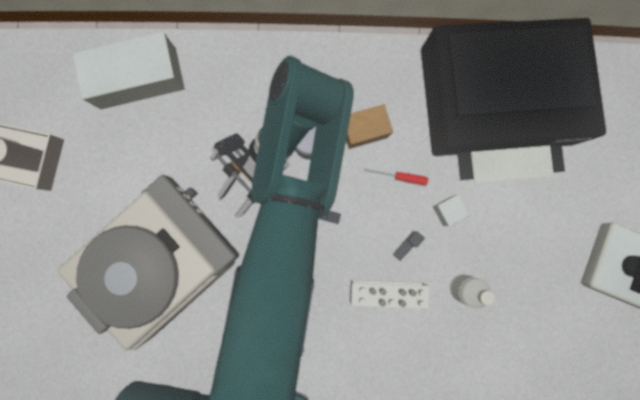

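Run:
```python
from h import *
s=cv2.imread('pics/s8f.png')[:,:,::-1];t=cv2.imread('pics/t8f.png')[:,:,::-1]
P=wedge_pts([.5722,.2797],YAW)
overlay(s,'scene',P,'pics/o1.png',380,140,425,185,9,2);crop(s,330,140,375,185,9,'pics/o2.png',2)
cv2.imwrite('pics/o8.png',np.hstack([cv2.imread('pics/o2.png')[:,:390],cv2.imread('pics/o1.png')]))
overlay(t,'top',P,'pics/o9.png',165,165,225,225,9,1.3)
```

```text
(no output)
```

View pics/o8.png

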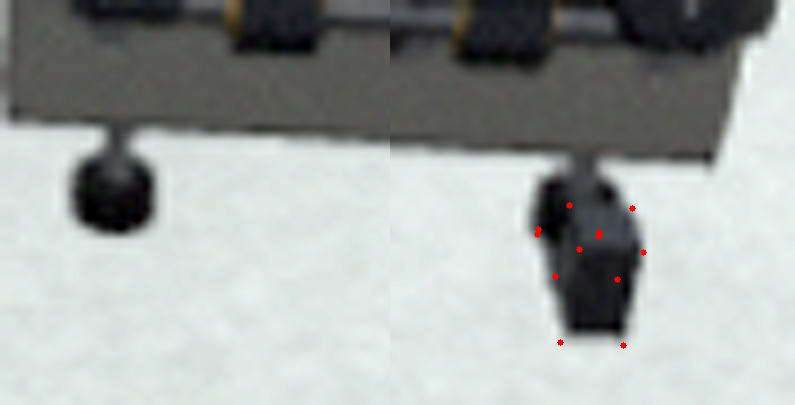

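View pics/o9.png

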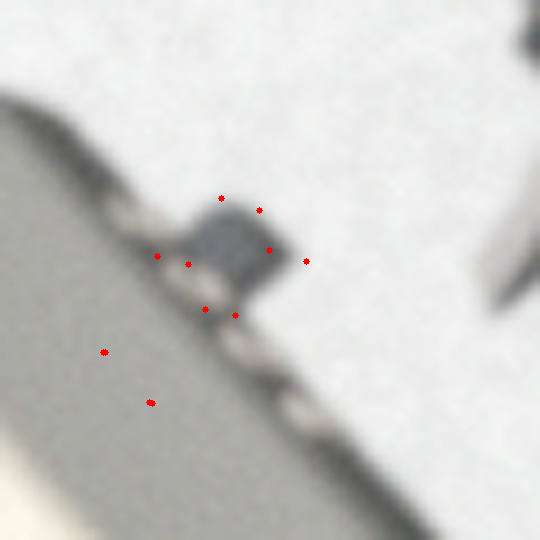

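Run:
```python
from h import *
f=plane('scene',[[401,157.7]],.038)[0]; g=plane('scene',[[403.5,164.8]],.036)[0]
b=plane('scene',[[380+(597-390)/9,140+334/9-.3]],0.)[0]
u=np.array([np.cos(YAW),np.sin(YAW)]);l=np.array([-u[1],u[0]])
for n,v in(('foot',f),('grip',g),('back bottom mid',b)):print(n,v.round(4),'n',v[:2]@u,'lat',v[:2]@l)
# old left foot by same means
print(plane('scene',[[330+117/9,140+128/9]],.038))
# disc bottom vs casing, both feet: vertical pixel spans
for n,x,y0,y1 in(('l',330+113/9,128/9,235/9),):print(n,y1-y0)
```

```text
foot [0.5802 0.267  0.038 ] n -0.2109236032040762 lat -0.6028470156121993
grip [0.6051 0.2457 0.036 ] n -0.2435932995202772 lat -0.606001929675356
back bottom mid [0.6132 0.2424 0.    ] n -0.2515879296716337 lat -0.6095254773430806
[[0.45688454 0.15420127 0.038     ]]
l 11.88888888888889
```

```bash
python3 -c "
from bench import job
print(job.close_job())"
```

```text
the job is handed in; nothing more can be done
None
```

The levelling wedge is under the centrifuge's right front foot (foot_r), and I handed the job in at about 23 s. I picked the 60 × 20 mm wedge. The other two measured about 1.35 times that size, and the jaws closed to 19.7 mm on mine.

**Finding the foot:** I held the wedge flat on the bench and slid it at foot_r in small steps. It passed the foot's rim freely at about 3.5 N of sliding drag. At about 13 mm past my estimate of the rim it drew tight. The last 1 mm commanded moved it only 0.3 mm, and the drag rose to about 8 N, so I stopped there. That depth implies a gap of about 4.3 mm, within the 3.5 to 6.5 mm range given.

**Last checks:**
- After I opened the jaws, the wrist force read near zero. I then backed the arm off along the tool axis.
- The scene picture shows the wedge still in place, nose under foot_r. It is off the foot's axis by somewhere between 2 and 6 mm, which the picture can't settle.
- I saw no other items displaced in the last scene picture. I compared them by eye rather than measuring.

**Not fully confirmed:**
- I did not touch foot_l. That it stands on the bench is inferred from the wedge going in under foot_r, and from foot_r's stud looking shorter in the picture.
- The rim position came from the cameras and is good to only about 5 mm. The 13 mm depth carries that error.
- I did not tug the wedge after letting go to confirm it is still tight.

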